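# Transfer a row of potted seedlings to the pot carrier, in the same order

### The arm

A 6-joint arm with a two-finger parallel gripper is mounted at the origin on the work surface. World frame = base frame: x ahead of the robot, y to its left, z up, the work surface at z = 0. Lengths are in mm, angles in degrees, forces in N, time in s.
With the tool pointing down it reaches from about 425 to 925 mm from the base axis. Payload 12.5 kg.
Tool frame: the origin (TCP) lies at the very end of the fingers, on their centre line; the grasp point (between the pads) lies bot.grip_point_offset behind it (bot.grip_point_offset is the distance from the TCP to the grasp point, in mm); z points along the fingers, y is the direction in which the jaws open and shut (so a half turn about z gives the same grasp; the last joint's range is limited). The gripper opens to 85 mm and grips with 20 to 120 N. Pads are 22 mm wide; open, the fingers measure 114 mm over their backs; the gripper's body (76 mm by 85 mm) begins 54 mm behind the grasp point. The pads swing forward as they close: fully open they stand 13 mm farther back than shut.
Start: joints at [-82.426, 28.126, 89.318, -0, 62.55, -6.05], TCP at [147.25, -607.423, 231.327] pointing down, gripper open.
Joint ranges: [-177.58, 177.58], [-47.91, 125.51], [2.72, 160], [-65.01, 245.01], [3.68, 167.84], [-153.87, 153.87]. Speed limits (degrees/s): [127.2, 127.2, 159.86, 180, 180, 180].

### API

Orientations are given as [roll, pitch, yaw] about the fixed x, y, z axes, in that order (R = Rz(yaw) Ry(pitch) Rx(roll)).
In Python, from station import bot, imaging gives the robot as it stands.
- The arm moves only by the tool step_arm, never from a script. Its argument "rows" is a list of rows, each a list of 3 entries, a list of its own where there are three numbers: the closure, from 0 (fully open) to 1 (shut), then the shift along the world's x, y, z in mm, then the turn about the world's z in rad. A call has exactly 10 rows; each row is the pose to reach, as a shift and turn from the pose measured when the call began; what a row does not reach only later rows make up. A row lasts 1/8 s, in which the tool goes at most 62.5 mm and 10.7 degrees, less where a joint would pass 70% of its speed; a pose out of reach is approached as far as the arm can. A call with a gripper value outside its range is refused whole. The fingers move at their own pace and stop on an object; "force" is the grip in N (left out, the last holds). Time passes only in rows, so rows that repeat a pose let the fingers close, or fill a call up. It gives the time, the measured TCP pose, the force and the opening at its end, in the units of the state.
- bot.state(): the state, without advancing time (a new reading comes with each control period).
- imaging.camera(name): name is "scene" or "top" or "wrist"; returns the picture (400x640x3 uint8, red, green, blue); there is no depth.
- imaging.camera_info(name): a dict with "fx", "fy", "cx", "cy" (pixels), "R" (3x3) and "t" (3): a world point X has camera coordinates R X + t; the wrist camera has in their place "hand_eye" (4x4, takes a point from camera to tool coordinates, whose origin is the TCP and whose axes are the flange's). Camera axes: x right, y down, z forward; pixel columns grow to the right and rows downward; lengths in mm; the calibration is good to about 2 mm. The wrist camera is an equidistant fisheye: a pixel r from the principal point sees the ray r / f radians off the axis. A picture is of the moment at which its call begins: read the wrist's pose just before it. camera_info takes no time and is no camera call.
- bot.finish_job(): hands the job in, once; it reports no verdict.
The state is a dict: "time": time; "joints": joint angles; "joint_vel": joint speeds; "joint_efforts": joint torques, N m; "position": TCP position; "tool_rot": TCP orientation; "contact_force": force on the tool from outside, world axes, zero at the start; "wrist_torque": the same for the moment, N m; "finger_gap": opening from 0.0 (shut) to 1.0 (fully open).
Only numpy, scipy, OpenCV 4.12 (cv2) and the standard library are available. Lean on these libraries where they do the work, as an engineer would, in place of code of your own. Each camera call takes 0.05 s, during which the arm holds its last target. There are 200 camera calls.

### The job

Move the four potted seedlings out of their saucers on the white growing rack into the green pot carrier, one pot to a cell, keeping them in the order in which they stand: the pot nearest the rack's handle goes into the cell nearest the carrier's handle, and so on along the row. Set each pot down gently, upright and fully down in its cell; do not drop or tip a pot.

Things in the scene. Friction and masses are not known exactly. Their poses are not given: they have to be found in the camera images.
- pot_a: Black square nursery pot, 55 mm tall, 0.12-0.21 kg; straight collar 50 x 50 mm over its top 12 mm, below it tapered from 45 mm to a 38 x 38 mm base. Starts in saucer_a, sides within 0.1 rad of the saucer's. Seedling: two tiny leaves, 14 mm across in all, within the pot's outline and under 25 mm above the rim. Origin: centre of the underside; z up, x and y square to the sides.
- pot_b: Black square nursery pot, 55 mm tall, 0.12-0.21 kg; straight collar 50 x 50 mm over its top 12 mm, below it tapered from 45 mm to a 38 x 38 mm base. Starts in saucer_b, sides within 0.1 rad of the saucer's. Seedling: a small five-leaved rosette, 24 mm across, within the pot's outline and under 25 mm above the rim. Origin: centre of the underside; z up, x and y square to the sides.
- pot_c: Black square nursery pot, 55 mm tall, 0.12-0.21 kg; straight collar 50 x 50 mm over its top 12 mm, below it tapered from 45 mm to a 38 x 38 mm base. Starts in saucer_c, sides within 0.1 rad of the saucer's. Seedling: a middling rosette, 35 mm across, within the pot's outline and under 25 mm above the rim. Origin: centre of the underside; z up, x and y square to the sides.
- pot_d: Black square nursery pot, 55 mm tall, 0.12-0.21 kg; straight collar 50 x 50 mm over its top 12 mm, below it tapered from 45 mm to a 38 x 38 mm base. Starts in saucer_d, sides within 0.1 rad of the saucer's. Seedling: a full rosette, 45 mm across, nearly filling the pot, within the pot's outline and under 25 mm above the rim. Origin: centre of the underside; z up, x and y square to the sides.
- saucer_a: Grey square saucer, 60 x 60 x 9 mm, floor 3 mm thick, in line with the rack and fixed on its deck, in any of the row's four places. Origin: centre of its underside, x and y square to its sides. pot_a stands in it at the start; as it never moves, it still shows afterwards where pot_a stood.
- saucer_b: Grey square saucer, 60 x 60 x 9 mm, floor 3 mm thick, in line with the rack and fixed on its deck, in any of the row's four places. Origin: centre of its underside, x and y square to its sides. pot_b stands in it at the start; as it never moves, it still shows afterwards where pot_b stood.
- saucer_c: Grey square saucer, 60 x 60 x 9 mm, floor 3 mm thick, in line with the rack and fixed on its deck, in any of the row's four places. Origin: centre of its underside, x and y square to its sides. pot_c stands in it at the start; as it never moves, it still shows afterwards where pot_c stood.
- saucer_d: Grey square saucer, 60 x 60 x 9 mm, floor 3 mm thick, in line with the rack and fixed on its deck, in any of the row's four places. Origin: centre of its underside, x and y square to its sides. pot_d stands in it at the start; as it never moves, it still shows afterwards where pot_d stood.
- rack: Growing rack, fixed: white slats on an aluminium frame, deck 290 x 100 mm, its top at 30 mm. Origin: on the table under the deck's centre; x runs along the row towards the black bow handle beyond the +x end (to x = 185 mm, 22 mm up). Saucers at x = +99, +33, -33, -99 mm, y = 0, z = 30 mm; pots' undersides at 33 mm. Any yaw, on the left or right side.
- carrier: Pot carrier, fixed: green tray 270 x 72 x 20 mm with a row of four open cells, empty at the start. Origin: centre of its underside, on the table; x runs along the row towards the loop handle beyond the +x end (to x = 177 mm, 15 mm up). Cell centres x = +99, +33, -33, -99 mm, y = 0; cells 60 x 60 mm inside, walls 6 mm thick, floor at 3 mm. Set pots square to the cells. Any yaw.
Not all that is in view belongs to the job. What is shaped like the pot_a but orange or yellow is not meant.

How it is judged:
By the outcome, as a careful person would: the job done as asked, in the order asked, and still so for the second after the job is handed in, with the robot touching nothing.
It also fails if it takes over 109 s, if anything falls off the work surface, if the arm or the gripper's body presses on something with over 40 N, if the wrist force passes 120 N, or if a joint passes its speed limit or range.

## Working session

There is one attempt and no reset: what is moved stays moved. The work goes in short steps, Python scripts to look and compute and a tool call to move; the robot and the scene stay as the last step left them, time stands still between calls to the robot, and variables do not carry over. Pictures are saved under pics/ and viewed, about 12 in all and at most 16, crops included, and the job is handed in when it is done.

Besides the shell and the picture viewer there is one more tool, called after "Emit:" as a command line: name --argument value ..., lists and objects as JSON in quotes. step_arm: Moves the arm, as the interface text tells. Its arguments: {"type":"object","properties":{"rows":{"type":"array"},"force":{"type":"number"}},"required":["rows"]}

```bash
mkdir -p pics; ls; python3 - <<'E'
from station import bot, imaging
import cv2, numpy as np
for n in ("scene","top"):
    im=imaging.camera(n); cv2.imwrite(f"pics/{n}0.png",im[:,:,::-1]); 
    print(n,imaging.camera_info(n))
print(imaging.camera_info("wrist"), bot.grip_point_offset); print(bot.state())
E
```

```text
pics
scene {'fx': 393.6642361575194, 'fy': 393.6642361575194, 'cx': 317.5424344276075, 'cy': 198.5966285130671, 'R': array([[-0.5366486 ,  0.84345677,  0.02426832],
       [ 0.43013493,  0.29818983, -0.85209551],
       [-0.7259423 , -0.44683722, -0.52282338]]), 't': array([ 254.91697627, -163.48473384, 1353.72216085])}
top {'fx': 410.5152830133251, 'fy': 410.5152830133251, 'cx': 320.21537080200017, 'cy': 195.98243453727724, 'R': array([[ 0.02144084, -0.99912262,  0.03597624],
       [-0.98663089, -0.02696014, -0.16072536],
       [ 0.16155426, -0.03204918, -0.98634328]]), 't': array([ -40.74673448,  485.41579251, 1011.36229129])}
{'fx': 309.70691628693146, 'fy': 309.70691628693146, 'cx': 323.0624931887289, 'cy': 198.3583998210277, 'hand_eye': array([[ 6.31768629e-04, -9.51037899e-01, -3.09073641e-01,
         7.99673607e+01],
       [ 9.99999569e-01,  8.11208023e-04, -4.52064488e-04,
        -5.65768436e-02],
       [ 6.80653478e-04, -3.09073222e-01,  9.51038001e-01,
        -1.41695054e+02],
       [ 0.00000000e+00,  0.00000000e+00,  0.00000000e+00,
         1.00000000e+00]])} 18.700000000000003
{'time': 0.1, 'joints': array([-8.24228605e+01,  2.81629850e+01,  8.93457406e+01,  9.62160814e-04,
        6.25493466e+01, -6.05082450e+00]), 'joint_vel': array([ 0.07570901, -0.04282262, -0.00902582,  0.05786528, -0.08114885,
       -0.03606691]), 'joint_efforts': array([ 3.09628027e-03, -6.19448233e+01, -2.62028021e+01, -1.41136079e-04,
        2.92147655e-03,  1.52881637e-05]), 'position': array([ 147.25686045, -607.20993235,  230.76669631]), 'tool_rot': array([-1.79942341e+02, -6.97005981e-03,  1.36275165e+01]), 'contact_force': array([-0.02338932,  0.32173245,  0.01017101]), 'wrist_torque': array([ 0.02865218,  0.04661697, -0.03739975]), 'finger_gap': 1.0035304833964391}
```

View pics/top0.png

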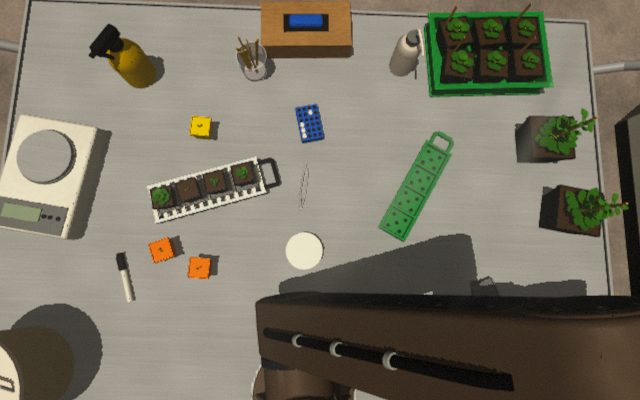

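View pics/scene0.png

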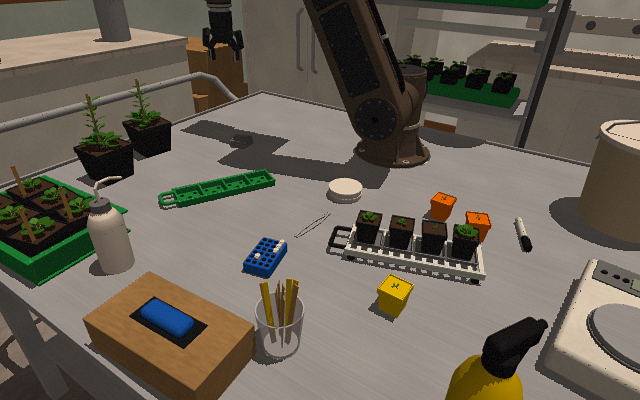

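The top view shows the rack's pots at px (162,196), (188,188), (217,181) and (244,173). Its black handle is at (268,173). The green carrier runs from (398,230) to (440,150), with its loop handle at (441,140). The orange cubes (161,250) and (200,267) and the yellow one (200,127) are decoys. The 6-cell green tray at top right isn't the carrier.

```bash
cat > h.py <<'E'
import numpy as np, cv2
from scipy.spatial.transform import Rotation as Ro
from station import bot, imaging
def ray(cam,px,st=None):
    i=imaging.camera_info(cam); u=np.atleast_2d(np.asarray(px,float))
    d=np.c_[(u[:,0]-i['cx'])/i['fx'],(u[:,1]-i['cy'])/i['fy']]
    if cam!='wrist':
        R=i['R']; return -R.T@i['t'], np.c_[d,np.ones(len(d))]@R
    r=np.linalg.norm(d,axis=1)[:,None]; d=np.c_[np.sin(r)*d/np.maximum(r,1e-9),np.cos(r)]
    Rt=Ro.from_euler('xyz',st['tool_rot'],degrees=True).as_matrix(); H=i['hand_eye']
    return Rt@H[:3,3]+st['position'], d@(Rt@H[:3,:3]).T
def onplane(cam,px,z,st=None):
    c,d=ray(cam,px,st); return c+d*((z-c[2])/d[:,2])[:,None]
def rect(m,cam,z,st=None,n=1):
    """largest n blobs of a mask -> min-area rectangle on plane z: (centre, size long/short, yaw of long side)"""
    cs=sorted(cv2.findContours(m.astype(np.uint8),cv2.RETR_EXTERNAL,cv2.CHAIN_APPROX_NONE)[0],key=cv2.contourArea)[-n:]
    out=[]
    for c in cs:
        P=onplane(cam,c[:,0],z,st)[:,:2].astype(np.float32)
        b=cv2.boxPoints(cv2.minAreaRect(P)); e=[b[1]-b[0],b[2]-b[1]]; e.sort(key=np.linalg.norm)
        out.append((b.mean(0).round(1),np.linalg.norm(e[1]).round(1),np.linalg.norm(e[0]).round(1),np.degrees(np.arctan2(e[1][1],e[1][0])).round(1)))
    return out
E
python3 - <<'E'
from h import *
im=imaging.camera('top'); hsv=cv2.cvtColor(im,cv2.COLOR_RGB2HSV)
g=cv2.inRange(hsv,(45,90,40),(85,255,255)); g[:, :370]=0; g[:125]=0; g[:,465:]=0
print('carrier+handle',rect(g,'top',20))
go=cv2.morphologyEx(g,cv2.MORPH_OPEN,np.ones((11,11)));print('tray',rect(go,'top',20))
print('handles',onplane('top',[[441,138],[272,173]],20))
print('pots',onplane('top',[[162,196],[188,188],[217,181],[244,173]],88).round(1))
E
```

```text
carrier+handle [(array([ 530.7, -289.4], dtype=float32), np.float32(310.9), np.float32(77.3), np.float32(-28.8))]
tray []
handles [[ 657.14479583 -352.57374892   20.        ]
 [ 547.15536647   98.27109811   20.        ]]
pots [[467.9 353.9  88. ]
 [489.2 293.4  88. ]
 [508.5 224.8  88. ]
 [530.3 160.5  88. ]]
```

Emit:
step_arm --rows '[[0, [40, 36, 20], 0.1], [0, [90, 80, 40], 0.2], [0, [135, 120, 60], 0.3], [0, [180, 160, 80], 0.4], [0, [225, 200, 90], 0.5], [0, [270, 240, 100], 0.6], [0, [315, 280, 100], 0.7], [0, [350, 312, 100], 0.8], [0, [363, 327, 100], 0.8], [0, [363, 327, 100], 0.8]]' --force 40

```text
time: 1.4
position: [510.5, -279.6, 330.6]
tool_rot: [-179.9, 0.0, 59.5]
contact_force: [0.2, 0.6, -0.9]
finger_gap: 1.0
```

```bash
python3 - <<'E'
from h import *
st=bot.state(); im=imaging.camera('wrist'); cv2.imwrite('pics/w_car.png',im[:,:,::-1])
print(st['time'],st['position'],st['tool_rot'],st['joint_vel'].max())
np.save('st_car.npy',st,allow_pickle=True)
hsv=cv2.cvtColor(im,cv2.COLOR_RGB2HSV); g=cv2.inRange(hsv,(45,90,40),(85,255,255))
print(rect(g,'wrist',20,st,3))
E
```

```text
1.4 [ 510.48405217 -279.60166282  330.55374858] [-1.79915044e+02  8.52138723e-04  5.94836769e+01] 0.39628206246183684
[(array([-921.2, -295. ], dtype=float32), np.float32(550.6), np.float32(234.7), np.float32(15.0)), (array([ 919.9, -498.4], dtype=float32), np.float32(365.4), np.float32(269.1), np.float32(-86.5)), (array([ 532.8, -289.9], dtype=float32), np.float32(311.0), np.float32(77.3), np.float32(-28.9))]
```

View pics/w_car.png

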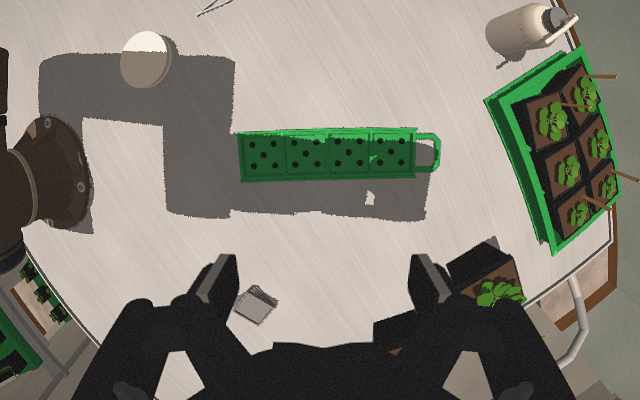

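The carrier runs from px (240,160) to (415,150) with its loop handle at (430,153). The blob is 311 x 77 mm against a true 312 x 72, so it includes some outer wall. I'll use the far edges.

```bash
python3 - <<'E'
from h import *
st=np.load('st_car.npy',allow_pickle=True).item()
for cam,f in(('wrist','pics/w_car.png'),('top','pics/top0.png')):
    hsv=cv2.cvtColor(cv2.imread(f),cv2.COLOR_BGR2HSV); g=cv2.inRange(hsv,(45,90,40),(85,255,255))
    if cam=='top': g[:, :370]=0; g[:125]=0; g[:,465:]=0
    else: g[:, :225]=0; g[:,450:]=0; g[:110]=0; g[200:]=0
    c=max(cv2.findContours(g,cv2.RETR_EXTERNAL,cv2.CHAIN_APPROX_NONE)[0],key=cv2.contourArea)[:,0]
    P=onplane(cam,c,20,st)[:,:2]; cc=ray(cam,[[0,0]],st)[0]
    a=np.radians(-28.8); U=np.array([[np.cos(a),np.sin(a)],[-np.sin(a),np.cos(a)]]); O=np.array([512.3,-279.3])
    q=(P-O)@U.T; print(cam,'camera in carrier',(cc[:2]-O)@U.T,cc[2]); 
    for lo in range(-130,131,65)[:-1] if 0 else (-120,-60,0,60):
        s=q[(q[:,0]>lo)&(q[:,0]<lo+60)]
        hi=s[s[:,1]>0]; lw=s[s[:,1]<0]; print(lo,np.median(hi[:,1]).round(1),np.median(lw[:,1]).round(1))
    s=q[abs(q[:,1])<25]; print('u ends',np.median(q[q[:,0]<-125,0]), q[:,0].max())
E
```

```text
wrist camera in carrier [ 1.63523198 78.59536651] 472.24763378962984
-120 38.6 -36.9
-60 38.4 -36.9
0 38.5 -36.8
60 38.2 -36.7
u ends -128.81386463618577 178.61084796162876
top camera in carrier [-308.52077341  154.57854473] 1077.0349428891957
-120 37.2 -37.5
-60 37.2 -37.6
0 37.3 -37.5
60 37.2 -37.4
u ends -132.54949323475932 176.41574366003243
```

Emit:
step_arm --rows '[[0, [0, 50, 0], 0.1], [0, [0, 110, 0], 0.2], [0, [0, 170, 0], 0.3], [0, [0, 230, 0], 0.4], [0, [0, 290, 0], 0.5], [0, [0, 350, 0], 0.6], [0, [-5, 410, 0], 0.7], [0, [-10, 470, 0], 0.8], [0, [-10, 520, 0], 0.843], [0, [-10, 538, 0], 0.843]]'

```text
time: 2.7
position: [500.0, 258.3, 330.5]
tool_rot: [-179.9, 0.0, 107.7]
contact_force: [-0.6, -0.3, 0.2]
finger_gap: 0.997
```

```bash
python3 - <<'E'
from h import *
st=bot.state(); im=imaging.camera('wrist'); cv2.imwrite('pics/w_rack.png',im[:,:,::-1])
print(st['time'],st['position'],st['tool_rot'],abs(st['joint_vel']).max())
np.save('st_rack.npy',st,allow_pickle=True)
cv2.imwrite('pics/w_rack_crop.png',cv2.resize(im[60:240,180:480,::-1],None,fx=2.6,fy=2.6))
E
```

```text
2.7 [499.95406155 258.30177232 330.52406815] [-1.79915762e+02  1.79783351e-02  1.07730837e+02] 13.712683024687784
```

View pics/w_rack_crop.png

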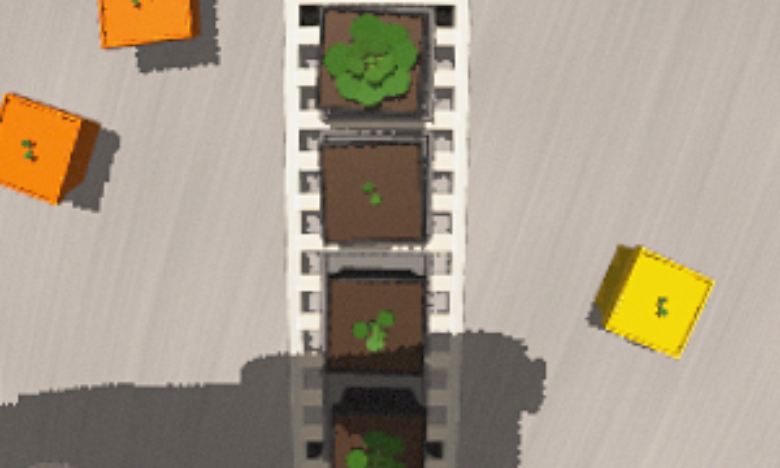

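The crop shows soil squares running up the rack at d (370,60), a (373,190), b (376,325) and c (375,440), all black pots with brown soil. The orange and yellow ones are off the rack, so they are decoys.

```bash
python3 - <<'E'
from h import *
st=np.load('st_rack.npy',allow_pickle=True).item()
im=cv2.imread('pics/w_rack.png'); hsv=cv2.cvtColor(im,cv2.COLOR_BGR2HSV)
m=cv2.inRange(hsv,(3,60,20),(90,255,255)); m[:, :295]=0; m[:,352:]=0; m[:60]=0; m[262:]=0
m=cv2.morphologyEx(m,cv2.MORPH_CLOSE,np.ones((5,5))); m=cv2.morphologyEx(m,cv2.MORPH_OPEN,np.ones((5,5)))
for r in rect(m,'wrist',84,st,5): print(r)
h=im.copy(); h[m>0]=(h[m>0]//2+np.array([120,0,120])).clip(0,255).astype(np.uint8)
cv2.imwrite('pics/seg.png',cv2.resize(np.hstack([im,h][0:0] or [im[50:290,230:420],h[50:290,230:420]]),None,fx=2,fy=2))
# rack long edges (white rails) at z=30
w=cv2.inRange(hsv,(0,0,150),(60,60,255))
U=onplane('wrist',[[288,150],[360,150]],30,st); print(U)
# carrier end
s2=np.load('st_car.npy',allow_pickle=True).item(); hs=cv2.cvtColor(cv2.imread('pics/w_car.png'),cv2.COLOR_BGR2HSV); g=cv2.inRange(hs,(45,90,40),(85,255,255)); g[:, :225]=0; g[:,450:]=0; g[:110]=0; g[200:]=0
P=onplane('wrist',np.argwhere(g)[:,::-1],20,s2)[:,:2]-[512.3,-279.3]; a=np.radians(-28.8); u=P@[np.cos(a),np.sin(a)]; print('u',u.min(),u.max())
E
```

```text
(array([534.4, 169.7], dtype=float32), np.float32(55.7), np.float32(52.1), np.float32(-73.3))
(array([509.4, 233.3], dtype=float32), np.float32(52.2), np.float32(46.6), np.float32(-73.9))
(array([487.9, 294.9], dtype=float32), np.float32(46.8), np.float32(46.4), np.float32(-71.7))
(array([468.2, 355.2], dtype=float32), np.float32(46.8), np.float32(46.7), np.float32(-76.3))
[[449.14054091 251.78401294  30.        ]
 [548.27695914 283.6115037   30.        ]]
u -131.82728233037068 179.097835812568
```

View pics/seg.png

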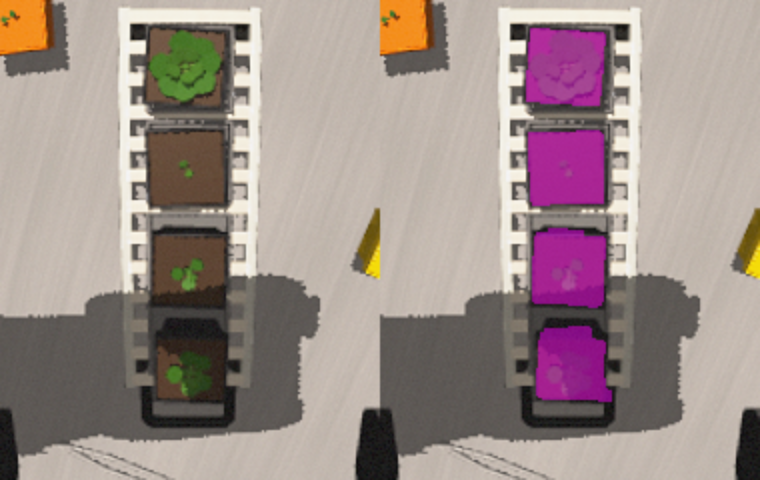

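```bash
python3 - <<'E'
from h import *
st=np.load('st_rack.npy',allow_pickle=True).item()
print(onplane('wrist',[[324.75,184.2],[325.25,234.5],[308,252],[343,250],[309,217],[342,217]],84,st).round(1))
E
```

```text
[[510.8 233.1  84. ]
 [533.4 165.1  84. ]
 [518.6 131.6  84. ]
 [564.7 149.7  84. ]
 [504.6 183.1  84. ]
 [546.9 196.6  84. ]]
```

Emit:
step_arm --rows '[[0, [8, -22, -30], 0], [0, [16, -44, -60], 0], [0, [24, -66, -90], 0], [0, [31, -85, -120], 0], [0, [33, -91, -130], 0], [0, [33, -91, -130], 0], [0, [33, -91, -130], 0], [0, [33, -91, -130], 0], [0, [33, -91, -130], 0], [0, [33, -91, -130], 0]]'

```text
time: 4.0
position: [533.0, 168.2, 200.6]
tool_rot: [-179.9, 0.0, 107.7]
contact_force: [0.3, -0.4, -0.7]
finger_gap: 1.004
```

```bash
python3 - <<'E'
from h import *
st=bot.state(); im=imaging.camera('wrist'); cv2.imwrite('pics/w_c.png',im[:,:,::-1])
print(st['position'],st['tool_rot'],abs(st['joint_vel']).max())
np.save('st_c.npy',st,allow_pickle=True)
E
```

```text
[532.9720244  168.17384995 200.64525752] [-1.79928553e+02  2.18886874e-04  1.07719625e+02] 0.1908424343731339
```

View pics/w_c.png

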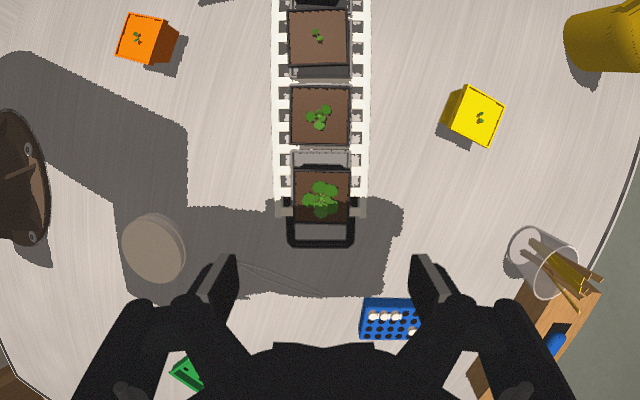

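Pot c (35 mm rosette) has its soil at x 294-350, y 170-222. Pot b (five leaves) is at (320,117) and pot a at (319,37), all clearly visible.

```bash
python3 - <<'E'
from h import *
st=np.load('st_c.npy',allow_pickle=True).item()
im=cv2.imread('pics/w_c.png'); hsv=cv2.cvtColor(im,cv2.COLOR_BGR2HSV)
m=cv2.inRange(hsv,(3,60,25),(90,255,255)); m[:, :284]=0; m[:,360:]=0; m[226:]=0
m=cv2.morphologyEx(m,cv2.MORPH_CLOSE,np.ones((5,5))); m=cv2.morphologyEx(m,cv2.MORPH_OPEN,np.ones((7,7)))
for r in rect(m,'wrist',84,st,4): print(r)
print(onplane('wrist',[[322,196.5]],84,st))
E
```

```text
(array([533.1, 164.5], dtype=float32), np.float32(46.4), np.float32(46.3), np.float32(16.0))
(array([488. , 295.1], dtype=float32), np.float32(46.6), np.float32(46.0), np.float32(19.4))
(array([510. , 231.7], dtype=float32), np.float32(46.7), np.float32(46.5), np.float32(16.3))
[[533.53055445 165.43124281  84.        ]]
```

Emit:
step_arm --rows '[[0, [0, -2, -30], -0.015], [0, [0, -4, -65], -0.03], [0, [0, -4, -100], -0.03], [0, [0, -4, -125], -0.03], [0, [0, -4, -138], -0.03], [0, [0, -4, -140.5], -0.03], [0, [0, -4, -140.5], -0.03], [1, [0, -4, -140.5], -0.03], [1, [0, -4, -140.5], -0.03], [1, [0, -4, -140.5], -0.03]]' --force 40

```text
time: 5.3
position: [533.2, 164.2, 60.8]
tool_rot: [-180.0, 0.0, 106.0]
contact_force: [-1.7, -1.0, 5.8]
finger_gap: 0.575
```

Emit:
step_arm --rows '[[1, [0, 0, 0], 0], [1, [0, 0, 5], 0], [1, [0, 0, 15], 0], [1, [0, 0, 30], 0], [1, [0, 0, 50], 0], [1, [0, 0, 72], 0], [1, [0, 0, 92], 0], [1, [0, -15, 105], 0], [1, [3, -40, 110], 0.05], [1, [8, -75, 110], 0.11]]'

```text
time: 6.55
position: [541.1, 88.0, 171.7]
tool_rot: [180.0, 0.0, 112.5]
contact_force: [0.2, -0.1, -2.6]
finger_gap: 0.581
```

Emit:
step_arm --rows '[[1, [7, -45, 0], 0.08], [1, [15, -100, 0], 0.17], [1, [23, -155, 0], 0.26], [1, [31, -210, 0], 0.35], [1, [39, -265, 0], 0.44], [1, [47, -320, 0], 0.53], [1, [53, -365, 0], 0.6], [1, [57, -400, 0], 0.65], [1, [59.5, -414, 0], 0.675], [1, [59.7, -416, 0], 0.675]]'

```text
time: 7.8
position: [599.9, -329.5, 171.6]
tool_rot: [180.0, -0.0, 151.0]
contact_force: [-0.3, 0.6, -2.0]
finger_gap: 0.573
```

```bash
python3 - <<'E'
from h import *
st=bot.state(); im=imaging.camera('wrist'); cv2.imwrite('pics/w_hold.png',im[:,:,::-1])
print(st['position'],st['tool_rot'],abs(st['joint_vel']).max(), st['joints'].round(0))
np.save('st_h.npy',st,allow_pickle=True)
E
```

```text
[ 599.88599856 -329.48542781  171.59058251] [ 1.79975335e+02 -7.82713649e-03  1.51027503e+02] 0.560998692881215 [-34.  36.  84.   0.  60. -95.]
```

View pics/w_hold.png

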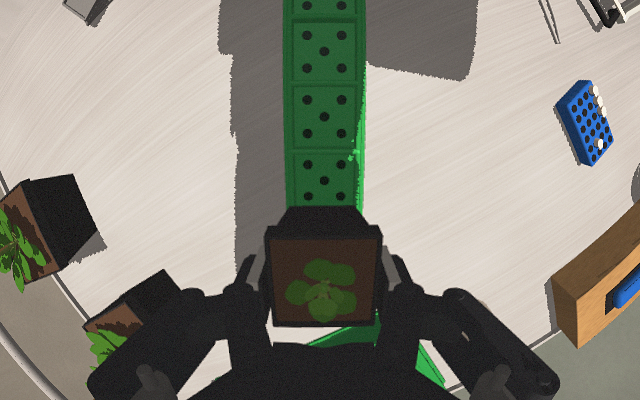

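Pot c is held upright in the jaws. The carrier's centre holes are at px (324,181), (324,116) and (324,51), and I'll project those onto the floor plane at z = 3.

```bash
python3 - <<'E'
from h import *
st=np.load('st_h.npy',allow_pickle=True).item()
g=cv2.imread('pics/w_hold.png')[:215,290:360].max(2); m=(g<45).astype(np.uint8)
n,_,s,c=cv2.connectedComponentsWithStats(m)
c=[c[i]+[290,0] for i in range(1,n) if 20<s[i,4]<200 and abs(c[i,0]+290-324)<8]
P=onplane('wrist',c,3,st); print(np.c_[c,P].round(1)); d=P[0]-P[-1]; print(np.degrees(np.arctan2(-d[1],-d[0])),np.linalg.norm(d))
E
```

```text
[[ 324.1   51.1  487.5 -265.3    3. ]
 [ 323.9  116.3  545.  -297.3    3. ]
 [ 323.7  180.3  602.5 -329.2    3. ]]
-29.07187271384279 131.66451707327522
```

Emit:
step_arm --rows '[[1, [2.6, 0.3, -15], 0], [1, [2.6, 0.3, -40], 0], [1, [2.6, 0.3, -70], 0], [1, [2.6, 0.3, -98], 0], [1, [2.6, 0.3, -118], 0], [1, [2.6, 0.3, -130], 0], [1, [2.6, 0.3, -135], 0], [1, [2.6, 0.3, -138], 0], [1, [2.6, 0.3, -139.5], 0], [1, [2.6, 0.3, -140], 0]]'

```text
time: 9.1
position: [602.8, -328.6, 32.1]
tool_rot: [180.0, 0.0, 151.0]
contact_force: [-0.1, -1.2, -1.9]
finger_gap: 0.577
```

Emit:
step_arm --rows '[[1, [0, 0, -0.3], 0], [1, [0, 0, -0.6], 0], [1, [0, 0, -0.9], 0], [1, [0, 0, -1.2], 0], [1, [0, 0, -1.5], 0], [1, [0, 0, -1.5], 0], [1, [0, 0, -1.5], 0], [1, [0, 0, -1.5], 0], [1, [0, 0, -1.5], 0], [1, [0, 0, -1.5], 0]]'

```text
time: 10.35
position: [602.9, -328.7, 30.9]
tool_rot: [180.0, 0.1, 151.0]
contact_force: [-1.0, 0.6, 5.3]
finger_gap: 0.577
```

Emit:
step_arm --rows '[[0.36, [0, 0, 0], 0], [0.3, [0, 0, 0], 0], [0.1, [0, 0, 0], 0], [0, [0, 0, 0], 0], [0, [0, 0, 5], 0], [0, [0, 0, 25], 0], [0, [0, 0, 55], 0], [0, [0, 0, 90], 0], [0, [0, 0, 125], 0], [0, [0, 15, 140], 0]]'

```text
time: 11.6
position: [603.3, -314.1, 174.1]
tool_rot: [180.0, 0.3, 151.0]
contact_force: [0.4, 0.8, -1.1]
finger_gap: 1.002
```

Emit:
step_arm --rows '[[0, [-8, 45, 0], -0.06], [0, [-18, 105, 0], -0.15], [0, [-28, 165, 0], -0.24], [0, [-38, 225, 0], -0.33], [0, [-48, 285, 0], -0.42], [0, [-58, 345, 0], -0.51], [0, [-69, 405, 0], -0.6], [0, [-79, 465, 0], -0.69], [0, [-88, 518, 0], -0.76], [0, [-93.3, 546, 0], -0.78]]'

```text
time: 12.85
position: [508.2, 234.8, 174.1]
tool_rot: [-180.0, 0.3, 106.3]
contact_force: [0.4, -0.6, -0.5]
finger_gap: 1.0
```

```bash
python3 - <<'E'
from h import *
st=bot.state(); im=imaging.camera('wrist'); cv2.imwrite('pics/w_b.png',im[:,:,::-1])
print(st['position'],st['tool_rot'],abs(st['joint_vel']).max())
hsv=cv2.cvtColor(im[:,:,::-1].copy(),cv2.COLOR_BGR2HSV)
m=cv2.inRange(hsv,(3,60,20),(90,255,255)); m[:, :284]=0; m[:,370:]=0; m[270:]=0
m=cv2.morphologyEx(m,cv2.MORPH_CLOSE,np.ones((5,5))); m=cv2.morphologyEx(m,cv2.MORPH_OPEN,np.ones((7,7)))
for r in rect(m,'wrist',84,st,4): print(r)
E
```

```text
[508.20380705 234.75618178 174.1087086 ] [-179.97710821    0.27896011  106.34872279] 30.27233006735149
(array([510.5, 230.5], dtype=float32), np.float32(46.8), np.float32(46.7), np.float32(-73.6))
(array([467.9, 355.6], dtype=float32), np.float32(46.7), np.float32(46.6), np.float32(14.2))
(array([488.2, 294.8], dtype=float32), np.float32(46.8), np.float32(46.5), np.float32(19.8))
```

Emit:
step_arm --rows '[[0, [1, -2, -20], 0], [0, [1.5, -2.5, -50], 0], [0, [1.5, -2.5, -80], 0], [0, [1.5, -2.5, -102], 0], [0, [1.5, -2.5, -111], 0], [0, [1.5, -2.5, -113.3], 0], [0, [1.5, -2.5, -113.3], 0], [1, [1.5, -2.5, -113.3], 0], [1, [1.5, -2.5, -113.3], 0], [1, [1.5, -2.5, -113.3], 0]]'

```text
time: 14.15
position: [509.5, 234.1, 61.5]
tool_rot: [180.0, 0.2, 106.4]
contact_force: [-2.2, -0.4, 5.2]
finger_gap: 0.576
```

Emit:
step_arm --rows '[[1, [0, 0, 0], 0], [1, [0, 0, 5], 0], [1, [0, 0, 18], 0], [1, [0, 0, 38], 0], [1, [0, 0, 62], 0], [1, [0, 0, 86], 0], [1, [0, 0, 104], 0], [1, [1, -15, 111], 0.02], [1, [3, -45, 112], 0.05], [1, [5, -85, 112], 0.11]]'

```text
time: 15.4
position: [514.5, 148.7, 174.5]
tool_rot: [179.9, 0.3, 112.8]
contact_force: [0.9, -0.2, -1.1]
finger_gap: 0.571
```

Emit:
step_arm --rows '[[1, [4, -48, 0], 0.08], [1, [8, -105, 0], 0.17], [1, [11, -163, 0], 0.26], [1, [15, -221, 0], 0.35], [1, [18, -279, 0], 0.44], [1, [21, -337, 0], 0.53], [1, [24, -388, 0], 0.6], [1, [26, -425, 0], 0.65], [1, [27.7, -442, 0], 0.667], [1, [27.7, -444.4, 0], 0.667]]'

```text
time: 16.65
position: [541.9, -296.6, 175.0]
tool_rot: [179.9, 0.3, 151.0]
contact_force: [0.0, 0.5, -1.2]
finger_gap: 0.576
```

```bash
python3 - <<'E'
from h import *
st=bot.state(); im=imaging.camera('wrist'); cv2.imwrite('pics/w_hold2.png',im[:,:,::-1])
print(st['position'],st['tool_rot'])
print(bot.state()['position'])
E
```

```text
[ 541.92307515 -296.62390764  175.006311  ] [179.90254794   0.27946592 150.95261929]
[ 541.93314757 -296.00963343  174.92423801]
```

View pics/w_hold2.png

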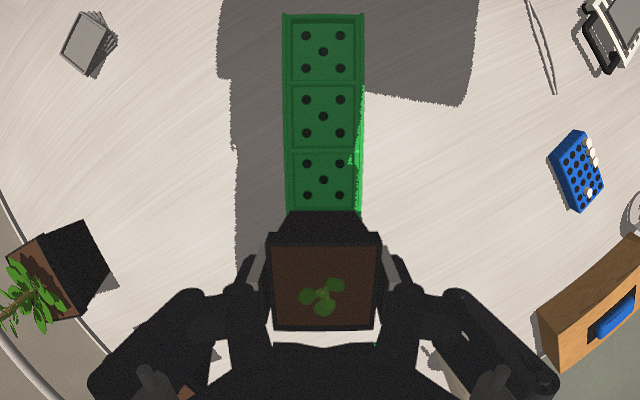

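Pot b (small rosette) is held square over the second cell, whose centre hole is at (323,180). Two empty cells lie beyond it.

Emit:
step_arm --rows '[[1, [0.3, 0.3, -25], 0], [1, [0.3, 0.3, -60], 0], [1, [0.3, 0.3, -95], 0], [1, [0.3, 0.3, -122], 0], [1, [0.3, 0.3, -136], 0], [1, [0.3, 0.3, -140.5], 0], [1, [0.3, 0.3, -142], 0], [1, [0.3, 0.3, -143], 0], [1, [0.3, 0.3, -143.5], 0], [1, [0.3, 0.3, -144], 0]]'

```text
time: 17.95
position: [542.4, -295.9, 31.4]
tool_rot: [179.9, 0.3, 151.0]
contact_force: [-1.4, 0.7, 5.8]
finger_gap: 0.582
```

Contact reads 5.8 N, as expected. Next I release, rise and head for pot a.

Emit:
step_arm --rows '[[0.36, [0, 0, 0], 0], [0.3, [0, 0, 0], 0], [0.1, [0, 0, 0], 0], [0, [0, 0, 0], 0], [0, [0, 0, 5], 0], [0, [0, 0, 25], 0], [0, [0, 0, 55], 0], [0, [0, 0, 90], 0], [0, [0, 0, 125], 0], [0, [0, 15, 140], 0]]'

```text
time: 19.2
position: [542.7, -281.2, 173.4]
tool_rot: [179.9, 0.5, 150.9]
contact_force: [0.2, 0.3, -0.7]
finger_gap: 0.999
```

Emit:
step_arm --rows '[[0, [-5, 50, 0], -0.06], [0, [-11, 112, 0], -0.15], [0, [-17, 174, 0], -0.24], [0, [-23, 236, 0], -0.33], [0, [-29, 298, 0], -0.42], [0, [-35, 360, 0], -0.51], [0, [-41, 422, 0], -0.6], [0, [-47, 484, 0], -0.68], [0, [-52, 540, 0], -0.728], [0, [-54.6, 576, 0], -0.728]]'

```text
time: 20.45
position: [486.4, 297.6, 172.8]
tool_rot: [180.0, 0.5, 109.3]
contact_force: [0.3, -0.1, -0.6]
finger_gap: 1.0
```

```bash
python3 - <<'E'
from h import *
imaging.camera('top'); imaging.camera('top');imaging.camera('top')
st=bot.state(); im=imaging.camera('wrist'); cv2.imwrite('pics/w_a.png',im[:,:,::-1])
print(st['position'],st['tool_rot'],abs(st['joint_vel']).max())
hsv=cv2.cvtColor(im[:,:,::-1].copy(),cv2.COLOR_BGR2HSV)
m=cv2.inRange(hsv,(3,60,20),(90,255,255)); m[:, :284]=0; m[:,370:]=0; m[270:]=0
m=cv2.morphologyEx(m,cv2.MORPH_CLOSE,np.ones((5,5))); m=cv2.morphologyEx(m,cv2.MORPH_OPEN,np.ones((7,7)))
for r in rect(m,'wrist',84,st,4): print(r)
E
```

```text
[486.69157448 296.3857079  172.6276725 ] [179.99746173   0.48353398 109.37746977] 2.8232862114645343
(array([488.4, 294.5], dtype=float32), np.float32(46.8), np.float32(45.4), np.float32(19.5))
(array([468.2, 355.1], dtype=float32), np.float32(47.1), np.float32(46.7), np.float32(-76.3))
```

Pot a is at (488.3, 294.6). Shift is (1.7, -1.8, -112).

Emit:
step_arm --rows '[[0, [1, -1, -20], 0], [0, [1.7, -1.8, -50], 0], [0, [1.7, -1.8, -80], 0], [0, [1.7, -1.8, -102], 0], [0, [1.7, -1.8, -110], 0], [0, [1.7, -1.8, -112], 0], [0, [1.7, -1.8, -112], 0], [1, [1.7, -1.8, -112], 0], [1, [1.7, -1.8, -112], 0], [1, [1.7, -1.8, -112], 0]]'

```text
time: 21.9
position: [488.8, 293.6, 61.4]
tool_rot: [180.0, 0.5, 109.3]
contact_force: [-1.6, -0.9, 4.4]
finger_gap: 0.577
```

Emit:
step_arm --rows '[[1, [0, 0, 0], 0], [1, [0, 0, 5], 0], [1, [0, 0, 18], 0], [1, [0, 0, 38], 0], [1, [0, 0, 62], 0], [1, [0, 0, 86], 0], [1, [0, 0, 104], 0], [1, [0, -15, 111], 0.02], [1, [0, -45, 112], 0.05], [1, [0, -85, 112], 0.11]]'

```text
time: 23.15
position: [488.8, 208.1, 174.4]
tool_rot: [179.9, 0.5, 115.8]
contact_force: [-0.4, -0.5, -1.6]
finger_gap: 0.58
```

Emit:
step_arm --rows '[[1, [0, -50, 0], 0.07], [1, [0, -110, 0], 0.15], [1, [0, -171, 0], 0.23], [1, [0, -232, 0], 0.31], [1, [0, -293, 0], 0.39], [1, [0, -354, 0], 0.47], [1, [0, -410, 0], 0.55], [1, [0, -450, 0], 0.6], [1, [-0.5, -470, 0], 0.614], [1, [-0.5, -473.8, 0], 0.614]]'

```text
time: 24.4
position: [488.0, -266.7, 174.9]
tool_rot: [179.9, 0.5, 150.8]
contact_force: [-0.2, 0.0, -1.0]
finger_gap: 0.577
```

```bash
python3 - <<'E'
from h import *
for i in range(3): imaging.camera('top')
st=bot.state(); im=imaging.camera('wrist'); print(st['position'],st['tool_rot'])
g=im[:215,280:370].max(2); m=(g<45).astype(np.uint8)
n,_,s,c=cv2.connectedComponentsWithStats(m)
c=[c[i]+[280,0] for i in range(1,n) if 20<s[i,4]<200]
print(np.c_[c,onplane('wrist',c,3,st)].round(1))
E
```

```text
[ 488.18759493 -264.97273849  174.67269541] [179.88250296   0.49535599 150.95167151]
[[ 303.9   95.2  406.5 -240.1    3. ]
 [ 338.2   94.9  422.8 -210.3    3. ]
 [ 321.2  111.7  429.5 -233.3    3. ]
 [ 304.3  128.4  436.  -256.4    3. ]
 [ 338.2  128.6  452.7 -226.7    3. ]
 [ 304.9  159.3  464.  -271.7    3. ]
 [ 338.   159.2  480.4 -241.9    3. ]
 [ 321.5  175.1  487.  -265.     3. ]
 [ 305.5  190.9  493.7 -288.1    3. ]
 [ 337.5  190.8  510.1 -258.4    3. ]]
```

The cells agree to under 1 mm: -33 at (487.0, -265.0) and -99 at (429.5, -233.3). Lowering now.

Emit:
step_arm --rows '[[1, [0, -0.5, -25], 0], [1, [0, -0.5, -60], 0], [1, [0, -0.5, -95], 0], [1, [0, -0.5, -122], 0], [1, [0, -0.5, -136], 0], [1, [0, -0.5, -140.2], 0], [1, [0, -0.5, -141.7], 0], [1, [0, -0.5, -142.7], 0], [1, [0, -0.5, -143.3], 0], [1, [0, -0.5, -143.7], 0]]'

```text
time: 25.85
position: [488.5, -265.4, 31.4]
tool_rot: [179.9, 0.5, 151.0]
contact_force: [-0.4, 0.1, 6.2]
finger_gap: 0.578
```

Emit:
step_arm --rows '[[0.36, [0, 0, 0], 0], [0.3, [0, 0, 0], 0], [0.1, [0, 0, 0], 0], [0, [0, 0, 0], 0], [0, [0, 0, 5], 0], [0, [0, 0, 25], 0], [0, [0, 0, 55], 0], [0, [0, 0, 90], 0], [0, [0, 0, 125], 0], [0, [0, 15, 140], 0]]'

```text
time: 27.1
position: [488.8, -250.7, 173.2]
tool_rot: [179.9, 0.7, 150.9]
contact_force: [-0.5, 0.7, -0.6]
finger_gap: 1.002
```

Emit:
step_arm --rows '[[0, [-2, 50, 0], -0.07], [0, [-4, 112, 0], -0.16], [0, [-6, 174, 0], -0.25], [0, [-8, 236, 0], -0.34], [0, [-10, 298, 0], -0.43], [0, [-12, 360, 0], -0.52], [0, [-14, 422, 0], -0.61], [0, [-16, 484, 0], -0.7], [0, [-18, 546, 0], -0.79], [0, [-20, 590, 0], -0.824]]'

```text
time: 28.35
position: [467.1, 342.2, 172.4]
tool_rot: [180.0, 0.7, 103.7]
contact_force: [0.5, -1.2, -0.1]
finger_gap: 0.999
```

```bash
python3 - <<'E'
from h import *
for i in range(3): imaging.camera('top')
st=bot.state(); im=imaging.camera('wrist')
print(st['position'],st['tool_rot'],abs(st['joint_vel']).max())
hsv=cv2.cvtColor(im,cv2.COLOR_RGB2HSV)
m=cv2.inRange(hsv,(3,60,20),(90,255,255)); m[:, :284]=0; m[:,370:]=0; m[270:]=0
m=cv2.morphologyEx(m,cv2.MORPH_CLOSE,np.ones((5,5))); m=cv2.morphologyEx(m,cv2.MORPH_OPEN,np.ones((7,7)))
for r in rect(m,'wrist',84,st,4): print(r)
E
```

```text
[467.13164052 341.25616824 172.21120891] [179.98703034   0.7228292  103.8955583 ] 2.8342069525456197
(array([467.8, 356. ], dtype=float32), np.float32(50.7), np.float32(46.8), np.float32(-75.6))
```

Emit:
step_arm --rows '[[0, [1, 9, -10], 0], [0, [1, 14, -40], 0], [0, [1, 14, -75], 0], [0, [1, 14, -100], 0], [0, [1, 14, -109], 0], [0, [1, 14, -111], 0], [0, [1, 14, -111], 0], [1, [1, 14, -111], 0], [1, [1, 14, -111], 0], [1, [1, 14, -111], 0]]'

```text
time: 29.8
position: [468.6, 354.1, 62.1]
tool_rot: [179.9, 0.7, 103.8]
contact_force: [-2.4, -0.6, 5.0]
finger_gap: 0.578
```

Emit:
step_arm --rows '[[1, [0, 0, 0], 0], [1, [0, 0, 5], 0], [1, [0, 0, 18], 0], [1, [0, 0, 38], 0], [1, [0, 0, 62], 0], [1, [0, 0, 86], 0], [1, [0, 0, 104], 0], [1, [0, -15, 111], 0.02], [1, [0, -45, 112], 0.05], [1, [0, -85, 112], 0.11]]'

```text
time: 31.05
position: [468.5, 268.6, 175.0]
tool_rot: [179.9, 0.7, 110.3]
contact_force: [1.1, 0.0, -1.0]
finger_gap: 0.58
```

Emit:
step_arm --rows '[[1, [0, -50, 0], 0.07], [1, [0, -110, 0], 0.16], [1, [0, -171, 0], 0.25], [1, [0, -232, 0], 0.34], [1, [0, -293, 0], 0.43], [1, [-8, -354, 0], 0.52], [1, [-17, -410, 0], 0.6], [1, [-27, -460, 0], 0.67], [1, [-35, -490, 0], 0.71], [1, [-38, -502, 0], 0.71]]'

```text
time: 32.3
position: [430.1, -234.8, 175.7]
tool_rot: [179.9, 0.8, 150.9]
contact_force: [0.5, 0.5, -2.2]
finger_gap: 0.574
```

```bash
python3 - <<'E'
from h import *
for i in range(3): imaging.camera('top')
st=bot.state(); im=imaging.camera('wrist'); print(st['position'],st['tool_rot'],abs(st['joint_vel']).max())
g=im[:215,280:370].max(2); m=(g<45).astype(np.uint8)
n,_,s,c=cv2.connectedComponentsWithStats(m)
c=[c[i]+[280,0] for i in range(1,n) if 20<s[i,4]<200]
print(np.c_[c,onplane('wrist',c,3,st)].round(1))
E
```

```text
[ 430.51816173 -233.09729394  175.35120163] [179.87167225   0.72882213 150.90691192] 1.3651636063945114
[[ 304.9  158.5  406.3 -239.8    3. ]
 [ 337.8  158.4  422.7 -210.1    3. ]
 [ 321.4  174.4  429.4 -233.2    3. ]
 [ 305.4  190.1  436.1 -256.3    3. ]
 [ 337.4  190.   452.5 -226.6    3. ]]
```

Emit:
step_arm --rows '[[1, [0, -0.5, -25], 0], [1, [0, -0.5, -60], 0], [1, [0, -0.5, -95], 0], [1, [0, -0.5, -122], 0], [1, [0, -0.5, -136], 0], [1, [0, -0.5, -140.2], 0], [1, [0, -0.5, -141.7], 0], [1, [0, -0.5, -142.7], 0], [1, [0, -0.5, -143.3], 0], [1, [0, -0.5, -143.7], 0]]'

```text
time: 33.75
position: [430.8, -233.3, 32.0]
tool_rot: [179.9, 0.8, 151.0]
contact_force: [-1.8, 0.6, 7.8]
finger_gap: 0.573
```

Emit:
step_arm --rows '[[0.36, [0, 0, 0], 0], [0.3, [0, 0, 0], 0], [0.1, [0, 0, 0], 0], [0, [0, 0, 0], 0], [0, [0, 0, 5], 0], [0, [0, 0, 25], 0], [0, [0, 0, 55], 0], [0, [0, 0, 90], 0], [0, [0, 0, 125], 0], [0, [0, 0, 150], 0]]'

```text
time: 35.0
position: [430.8, -233.3, 183.9]
tool_rot: [179.9, 0.9, 151.0]
contact_force: [-0.2, -0.5, -0.4]
finger_gap: 1.004
```

Emit:
step_arm --rows '[[0, [20, -5, 30], 0], [0, [45, -15, 70], 0], [0, [70, -30, 110], 0], [0, [85, -40, 140], 0], [0, [85, -45, 150], 0], [0, [85, -45, 150], 0], [0, [85, -45, 150], 0], [0, [85, -45, 150], 0], [0, [85, -45, 150], 0], [0, [85, -45, 150], 0]]'

```text
time: 36.25
position: [515.8, -278.2, 333.7]
tool_rot: [179.9, 0.8, 151.0]
contact_force: [-0.3, -0.2, -0.6]
finger_gap: 0.999
```

```bash
python3 - <<'E'
from h import *
st=bot.state(); im=imaging.camera('wrist'); cv2.imwrite('pics/w_fin.png',cv2.resize(im[50:260,200:450,::-1],None,fx=2.4,fy=2.4))
s=imaging.camera('scene'); cv2.imwrite('pics/s_fin.png',cv2.resize(s[130:260,100:340,::-1],None,fx=3,fy=3))
print(st['position'],st['tool_rot'])
hsv=cv2.cvtColor(im,cv2.COLOR_RGB2HSV)
m=cv2.inRange(hsv,(3,60,20),(22,255,255)); m[:, :200]=0; m[:,450:]=0; m[270:]=0
m=cv2.morphologyEx(m,cv2.MORPH_CLOSE,np.ones((25,25)));m=cv2.morphologyEx(m,cv2.MORPH_OPEN,np.ones((7,7)))
for r in rect(m,'wrist',54,st,4): print(r)
E
```

```text
[ 515.76412549 -278.24455327  333.68890504] [179.88704951   0.83603177 150.95921705]
(array([ 516.2, -281.1], dtype=float32), np.float32(243.9), np.float32(47.7), np.float32(-28.8))
```

View pics/w_fin.png

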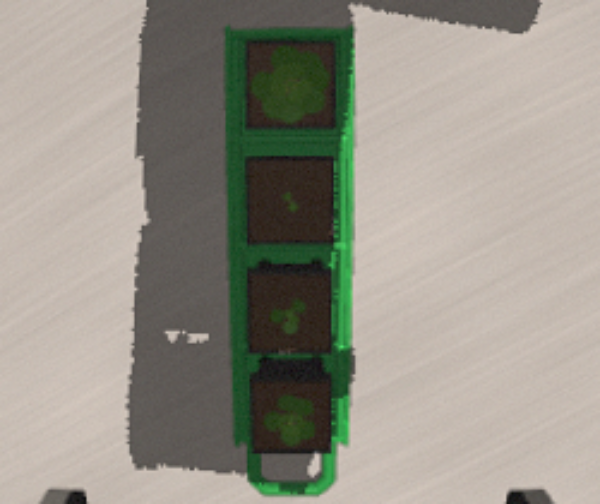

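View pics/s_fin.png

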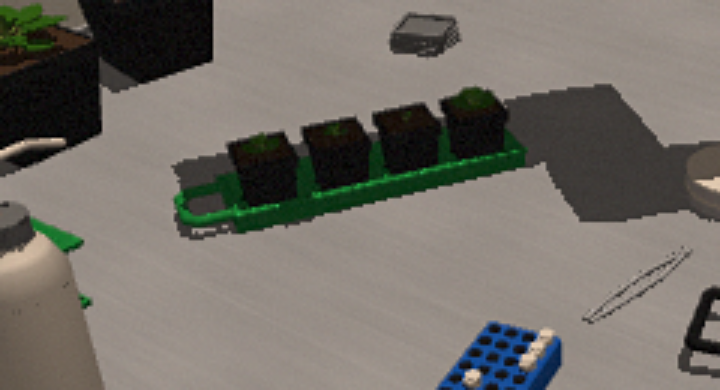

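Both views show the four pots square and upright in the cells: c at the handle (crop 290,415), then b (290,315), a (290,200) and d (290,85). The combined soil outline is 243.9 x 47.7 mm. That matches 198 + 46.5 mm long and about 46.5 mm wide.

```bash
python3 -c "
from station import bot
print(bot.finish_job(), bot.state()['time'])"
```

```text
the job is handed in; nothing more can be done
the job is handed in; nothing more can be done
```

All four pots are in the green carrier, one to a cell, in their original order. From the carrier's handle they run c, b, a, d. I handed the job in at about 36 s of the 109 s allowed; it reports no verdict.

- **Placing:** each pot was lowered until it touched the cell floor, with 5–8 N showing at contact, before the jaws opened.
- **Last checks:** the final wrist and scene pictures show every pot upright and square in its cell. The soil row measures 243.9 x 47.7 mm on a line at -28.8°; about 244.5 x 46.5 mm was expected along the carrier's -29°.
- **Disagreements:** none that mattered:
  - The first rough estimate of pot c's position was about 5 mm off and was replaced by a closer look.
  - The tool picked up a tilt of about 0.8° by the end, with no visible effect on the pots.

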